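# Set the match score on the clicking thumbwheels

## Task

Set the match score on the wooden score counter: with a fingertip, flick the edge of the maple wheel and of the ebony wheel counter-clockwise (seen from above), click by click, until on each wheel the red tooth rests at its brass pointer, and do not let either wheel go past it. Nothing is to be picked up: the chess pieces, the teapot and the tumbler stay standing where they are. Take the finger away when both are set.

Things in the scene. Friction and masses are not known exactly. Their poses are not given: they have to be found in the camera images.
- score_counter: match score counter, fixed to the table: mahogany base 135 (x) x 380 (y) x 30 mm high. Origin on the table midway between the two wheel axes; x points to the side with the brass pointers (away from the robot), y to the maple wheel, z up. Base spans x -35 to +100 mm: the wheels overhang its front, free air below. Pointer posts (22 mm wide, top 66 mm up) stand 80-96 mm behind each axis.
- maple_wheel_axis (a point): centre of the pale maple wheel's top face, 58 mm above the table, 100 mm from the counter's origin along its +y; axes as the counter's (do not turn). The wheel: flat disc, radius 50 mm, 36-58 mm above the table, with eight upright round teeth 12 mm thick, 34-64 mm above the table, centred 60 mm from the axis, 45 degrees apart; seven brass, one red with a red stripe leading to it.
- maple_wheel (a joint): turn of the pale maple wheel, rad, growing counter-clockwise from above (front edge moves to the counter's -y). Rests every 0.785 (45 degrees, one click), a tooth then at the pointer and one at the very front; pushed past half-way it jumps on to the next rest. A tooth needs 2 to 5 N. Stops at 0 and 5.498. Starts 1 to 3 clicks short; red tooth at the pointer at 3.927 (five clicks).
- ebony_wheel_axis (a point): centre of the black ebony wheel's top face, 58 mm above the table, 100 mm from the counter's origin along its -y; axes as the counter's (do not turn). The wheel: flat disc, radius 50 mm, 36-58 mm above the table, with eight upright round teeth 12 mm thick, 34-64 mm above the table, centred 60 mm from the axis, 45 degrees apart; seven brass, one red with a red stripe leading to it.
- ebony_wheel (a joint): turn of the black ebony wheel, rad, growing counter-clockwise from above (front edge moves to the counter's -y). Rests every 0.785 (45 degrees, one click), a tooth then at the pointer and one at the very front; pushed past half-way it jumps on to the next rest. A tooth needs 2 to 5 N. Stops at 0 and 5.498. Starts 1 to 3 clicks short; red tooth at the pointer at 3.927 (five clicks).
- bishop_a: pale maple bishop, 77 mm tall, foot 32 mm across, standing loose; origin in the middle of its underside. To be left alone.
- bishop_b: pale maple bishop, 77 mm tall, foot 32 mm across, standing loose; origin in the middle of its underside. To be left alone.
- rook_a: ebony rook, 61 mm tall, foot 34 mm across, standing loose; origin in the middle of its underside. To be left alone.
- rook_b: ebony rook, 61 mm tall, foot 34 mm across, standing loose; origin in the middle of its underside. To be left alone.
- teapot: dented aluminium teapot, 130 mm tall with its knob, body 132 mm across, spout and handle reach 113 mm from the middle, standing loose; origin in the middle of its underside. To be left alone.
- tumbler: ridged green glass tumbler, 100 mm tall, 72 mm across the rim, standing loose; origin in the middle of its underside. To be left alone.

How it is judged:
By the outcome, as a careful person would: the job done as asked, in the order asked, and still so for the second after the job is handed in, with the robot touching nothing.
It also fails if it takes over 48 s, if anything falls off the work surface, if the arm or the gripper's body presses on something with over 40 N, if the wrist force passes 120 N, or if a joint passes its speed limit or range.

## Robot

A 7-joint arm with a two-finger parallel gripper is mounted at the origin on the work surface. World frame = base frame: x ahead of the robot, y to its left, z up, the work surface at z = 0. Lengths are in mm, angles in rad, forces in N, time in s.
With the tool pointing down it reaches from about 425 to 875 mm from the base axis. Payload 4.7 kg.
Tool frame: the origin (TCP) lies at the very end of the fingers, on their centre line; the grasp point (between the pads) lies 19 mm behind it (ctrl.grip_point_offset is the distance from the TCP to the grasp point, in mm); z points along the fingers, y is the line along which they close (so a half turn about z gives the same grasp; the last joint's range is limited). The gripper opens to 87 mm and grips with 3 to 60 N. Pads are 19 mm wide; open, the fingers measure 117 mm over their backs; the gripper's body (75 mm by 190 mm) begins 51 mm behind the grasp point.
Start: joints at [1.348, 0.321, -0.07, 1.45, 0.023, 1.371, -0.057], TCP at [152.463, -631.889, 190.687] pointing down, gripper open.
Joint ranges: [-2.86, 2.86], [-0.3, 2.09], [-1.38, 1.24], [0.06, 2.45], [-1.56, 4.7], [0.09, 2.05], [-2.69, 2.69]. Speed limits (rad/s): [2.57, 2.57, 3.14, 3.14, 3.14, 3.14, 3.14].

## Interface

Orientations are given as a 3x3 rotation matrix whose columns are the frame's x, y, z axes.
In Python, from plant import ctrl gives the robot as it stands. The module is installed in compiled form; this text tells all that it offers.
- The arm moves only by the tool send_rows, never from a script. Its arguments are lists of equal length, an entry for each row: "dp": the shift along the world's x, y, z in units of 50 mm (1.0 is 50 mm), a list of three; "turn": the turn about the world's z in units of 5 degrees (1.0 is 5 degrees). A call has 1 to 12 rows; each row shifts and turns the commanded pose from where the row before left it; what a row does not reach is not made up. A row lasts 1/8 s, in which the tool goes at most 62.5 mm and 10.7 degrees, less where a joint would pass 70% of its speed; a pose out of reach is approached as far as the arm can. A call with a number of a shift or a turn outside -1 to 1 is refused whole. A call with a gripper value outside its range is refused whole. "fingers" is the gripper command: -1 is shut, 1 is fully open, values between are in proportion, set as the call begins (left out, the last holds). The fingers move at their own pace and stop on an object; the grip force is fixed at half the most. Time passes only in rows, so rows that do not move let the fingers close. It gives the time, the measured TCP pose, the force, the opening and the grip force at its end, in the units of the state.
- ctrl.get_obs(): the state, without advancing time (a new reading comes with each control period).
- ctrl.read_camera(name): name is "scene" or "top" or "wrist"; returns a dict with "color" (480x640x3 uint8, red, green, blue), "depth" (480x640 float32, mm along the optical axis (not along the pixel's ray), 0 where there is no reading), "camera_matrix" (3x3 intrinsics, pixels), "pose" (4x4, takes a point from camera to world coordinates). Camera axes: x right, y down, z forward; pixel columns grow to the right and rows downward; lengths in mm; the calibration is good to about 2 mm. The wrist camera is an equidistant fisheye: a pixel r from the principal point sees the ray r / f radians off the axis. A picture is of the moment at which its call begins.
- ctrl.sign_off(): hands the job in; it is judged then, once.
The state is a dict: "clock": time; "joint_pos": joint angles; "joint_velocities": joint speeds; "effort": joint torques, N m; "ee_pos": TCP position; "eef_rot": TCP orientation; "ft_force": force on the tool from outside, world axes, zero at the start; "torque": the same for the moment, N m; "gripper_width": opening from 0.0 (shut) to 1.0 (fully open); "grasp_force": force on a finger pad.
Only numpy, scipy, OpenCV 4.12 (cv2) and the standard library are available. Lean on these libraries where they do the work, as an engineer would, in place of code of your own. Each camera call takes 0.05 s, during which the arm holds its last target. There are 200 camera calls.

## Working session

There is one attempt and no reset: what is moved stays moved. The work goes in short steps, Python scripts to look and compute and a tool call to move; the robot and the scene stay as the last step left them, time stands still between calls to the robot, and variables do not carry over. Pictures are saved under pics/ and viewed, at most 10 in all, crops included, and the job is handed in when it is done.

Besides the shell and the picture viewer there is one more tool, called as name([rows], argument=value, ...), one row to a line, values as JSON. send_rows: Moves the arm, as the interface text tells. Its arguments: {"type":"object","properties":{"dp":{"type":"array"},"turn":{"type":"array"},"fingers":{"type":"number"}},"required":["dp","turn"]}

```bash
mkdir -p pics; cat > h.py <<'E'
import numpy as np,cv2
from plant import ctrl
def snap(n,f):
    d=ctrl.read_camera(n); cv2.imwrite(f'pics/{f}.png',d['color'][:,:,::-1]); np.savez(f'pics/{f}.npz',**d); return d
def pts(d):
    K=d['camera_matrix'];T=d['pose'];v,u=np.mgrid[:480,:640];z=d['depth']
    p=np.stack([(u-K[0,2])/K[0,0]*z,(v-K[1,2])/K[1,1]*z,z],-1)
    return p@T[:3,:3].T+T[:3,3]
E
python3 - <<'E'
from h import *
d=snap('top','t0');s=snap('scene','s0')
print(d['pose'],s['pose']);o=ctrl.get_obs();print(o['clock'],o['eef_rot'],o['ee_pos'],o['gripper_width'])
E
```

```text
[[ 2.19088001e-02 -9.86703525e-01  1.61047071e-01  4.36986077e+02]
 [-9.99419154e-01 -2.58211134e-02 -2.22401380e-02 -2.30046754e+01]
 [ 2.61028372e-02 -1.60466272e-01 -9.86696112e-01  1.05567069e+03]
 [ 0.00000000e+00  0.00000000e+00  0.00000000e+00  1.00000000e+00]] [[-8.23826924e-01  3.97780150e-01 -4.03831836e-01  9.60281582e+02]
 [ 5.66538089e-01  6.01113748e-01 -5.63646037e-01  5.19236560e+02]
 [ 1.85416636e-02 -6.93132898e-01 -7.20571296e-01  7.77072734e+02]
 [ 0.00000000e+00  0.00000000e+00  0.00000000e+00  1.00000000e+00]]
0.1 [[ 9.72079810e-01  2.34649914e-01 -5.10398224e-04]
 [ 2.34650447e-01 -9.72078362e-01  1.68095768e-03]
 [-1.01710493e-04 -1.75379020e-03 -9.99998457e-01]] [ 152.32158042 -631.31976698  189.64992831] 1.0034001433640292
```

View pics/t0.png

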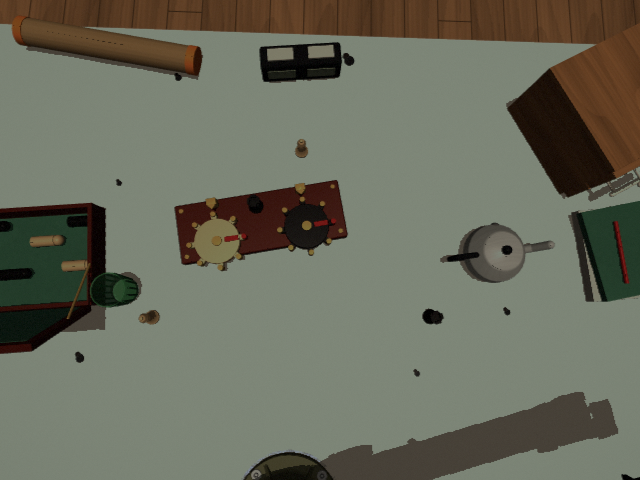

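View pics/s0.png

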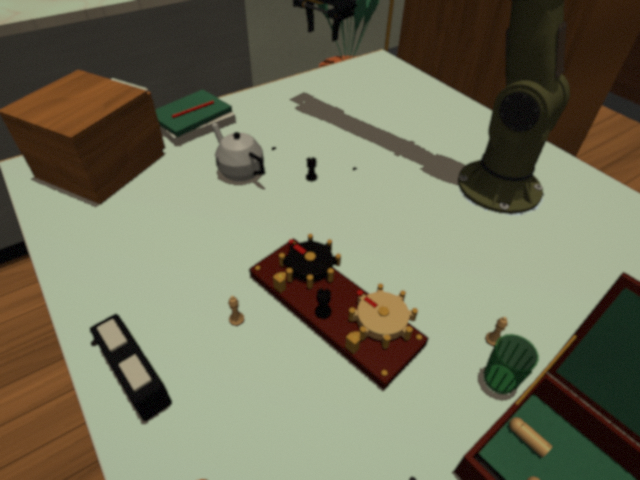

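The top view shows the maple hub at about (217,241), the ebony hub at (306,226), and red teeth at about (243,238) and (331,223). The pointers are at (211,203) and (300,188), so both wheels look two clicks short. A rook stands on the base at (255,203), and in the scene view all pieces are clear of the wheel fronts.

```bash
python3 - <<'E'
from h import *
d=np.load('pics/t0.npz');P=pts(d);c=d['color'].astype(int)
K=d['camera_matrix'];T=d['pose']
def at(u,v,z):
    r=T[:3,:3]@np.array([(u-K[0,2])/K[0,0],(v-K[1,2])/K[1,1],1]);return T[:3,3]+r*(z-T[2,3])/r[2]
# outlines: maple disc pale mask
Z=P[...,2]
def fit(m):
    n,l,s,ce=cv2.connectedComponentsWithStats(m.astype(np.uint8));i=1+np.argmax(s[1:,4]);return s[i],ce[i]
reg=np.zeros((480,640),bool);reg[175:275,170:355]=1
disc=reg&(Z>50)&(Z<62)
k=cv2.morphologyEx(disc.astype(np.uint8),cv2.MORPH_OPEN,np.ones((11,11),np.uint8))
n,l,s,ce=cv2.connectedComponentsWithStats(k)
for i in range(1,n):
    q=P[l==i]; print(s[i],ce[i],at(*ce[i],58),np.median(q,0),np.sqrt(s[i,4]/np.pi)*1056/K[0,0])
red=reg&(c[...,0]>110)&(c[...,1]<60)&(c[...,2]<60)
n,l,s,ce=cv2.connectedComponentsWithStats(red.astype(np.uint8))
for i in range(1,n):
    if s[i,4]>8: print('red',s[i],at(*ce[i],60))
for n_,u,v,z in [('maple hub',217,241,62),('eb hub',306,226,62),('p1',211,203,66),('p2',300,188,66),('rook',255,203,80),('bishopnear',150,317,40),('tumbler',115,290,50)]: print(n_,at(u,v,z))
im=cv2.resize(d['color'][170:280,160:360,::-1],None,fx=4,fy=4,interpolation=cv2.INTER_CUBIC);cv2.imwrite('pics/c0.png',im)
E
```

```text
[208 225  11  11 121] [213. 230.] [585.95252299 180.55952508  58.        ] [585.75076749 180.56691389  58.92098393] 14.378541023935112
red [315 220  12   6  39] [608.7167639  -56.40425826  60.        ]
red [224 235  14   6  36] [570.04686605 139.61688104  60.        ]
red [242 235   4   3  10] [574.05935838 112.75972754  60.        ]
maple hub [561.28279481 169.64462138  62.        ]
eb hub [599.58441295 -23.92476845  62.        ]
p1 [644.83133767 186.79994806  66.        ]
p2 [684.38472447  -8.37906109  66.        ]
rook [644.51847344  88.49793235  80.        ]
bishopnear [394.5311309  308.93600754  40.        ]
tumbler [450.5789549  385.21524531  50.        ]
```

View pics/c0.png

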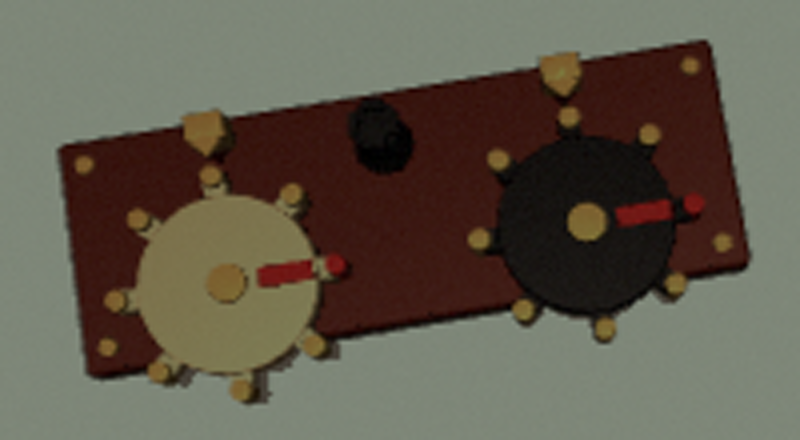

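Both wheels need exactly two clicks. Plan: shut the fingers, then sweep each front tooth along a tangent line. That line releases the tooth at about 30°, so a sweep can only give one click. Maple goes first.

send_rows([
  [0.73,0.846,0],
  [0.73,0.846,0],
  [0.73,0.846,0],
  [0.73,0.846,0],
  [0.73,0.846,0],
  [0.73,0.846,0],
  [0.73,0.846,0],
  [0.73,0.846,0],
  [0.73,0.846,0],
  [0,1,0],
  [0,1,0],
  [0,1,0],
], turn=[0,0,0,0,0,0,0,0,0,-0.48,0,0], fingers=-1)

```text
clock: 1.6
ee_pos: [480.6, -99.5, 190.3]
eef_rot: [[0.981, 0.194, -0.001], [0.194, -0.981, 0.0], [-0.001, -0.0, -1.0]]
ft_force: [0.3, -0.5, -0.0]
gripper_width: 0.004
grasp_force: 0.0
```

send_rows([
  [-0.05,1,0],
  [-0.05,1,0],
  [-0.05,1,0],
  [-0.05,1,0],
  [-0.1,1,0],
  [0,0.8,0],
  [0,0,0],
], turn=[0,0,0,0,0,0,0])

```text
clock: 2.48
ee_pos: [464.7, 192.7, 190.6]
eef_rot: [[0.98, 0.2, -0.001], [0.2, -0.98, 0.002], [-0.0, -0.002, -1.0]]
ft_force: [0.0, -0.6, 0.3]
gripper_width: 0.001
grasp_force: 0.0
```

send_rows([
  [0,0,-0.8],
  [0,0,-0.8],
  [0,0,-0.8],
  [0,0,-0.5],
  [0,0,0],
], turn=[0,0,0,0,0])

```text
clock: 3.1
ee_pos: [464.1, 186.9, 43.7]
eef_rot: [[0.981, 0.193, -0.005], [0.193, -0.981, -0.002], [-0.005, 0.001, -1.0]]
ft_force: [0.1, 1.3, 0.6]
gripper_width: 0.005
grasp_force: 0.0
```

```bash
python3 - <<'E'
from h import *
w=ctrl.read_camera('wrist');s=snap('scene','s1')
a=w['color'][:,:,::-1];b=cv2.resize(s['color'][200:440,230:550,::-1],(640,480))
cv2.imwrite('pics/b1.png',cv2.resize(np.hstack([a,b]),(800,300)))
print(ctrl.get_obs()['ee_pos'])
E
```

```text
[466.45323251 188.31842616  46.23600646]
```

View pics/b1.png

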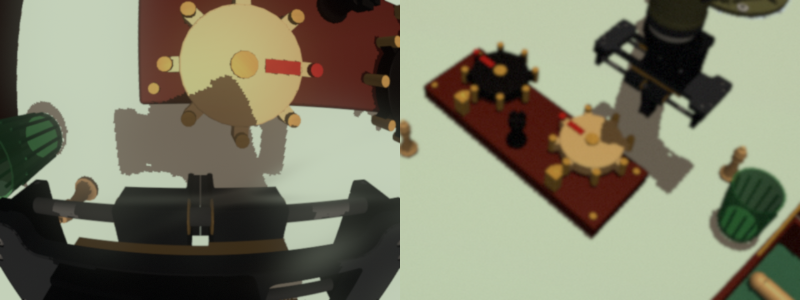

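The view shows the shut fingertip ahead of the maple wheel's front-left gap, with the front tooth at (241,130). The bishop and tumbler are clear. First sweep next.

send_rows([
  [0.48,0.1,0],
  [0,0,0],
  [0.033,-0.167,0],
  [0.033,-0.167,0],
  [0.033,-0.167,0],
  [0.033,-0.167,0],
  [0.033,-0.167,0],
  [0.033,-0.167,0],
  [0.033,-0.167,0],
  [0.033,-0.167,0],
  [0.033,-0.167,0],
  [0.033,-0.167,0],
], turn=[0,0,0,0,0,0,0,0,0,0,0,0])

```text
clock: 4.7
ee_pos: [506.6, 109.8, 45.7]
eef_rot: [[0.981, 0.194, 0.0], [0.194, -0.981, -0.0], [0.0, 0.0, -1.0]]
ft_force: [-0.8, 0.6, 0.0]
gripper_width: 0.002
grasp_force: 0.0
```

```bash
python3 - <<'E'
from h import *
w=ctrl.read_camera('wrist');s=snap('scene','s2')
a=w['color'][:,:,::-1];b=cv2.resize(s['color'][200:440,230:550,::-1],(640,480))
cv2.imwrite('pics/b2.png',cv2.resize(np.hstack([a,b]),(800,300)))
print(ctrl.get_obs()['ee_pos'])
E
```

```text
[506.74952704 108.90771701  45.61233334]
```

View pics/b2.png

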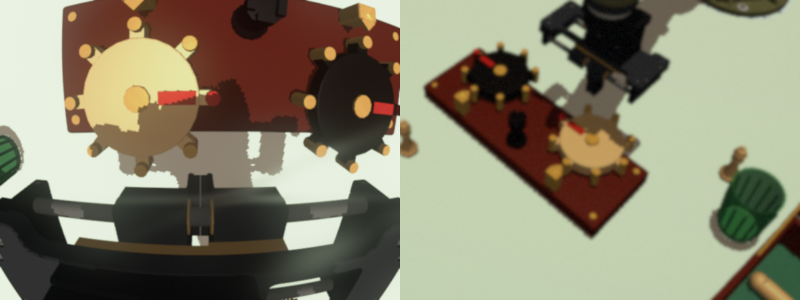

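The red tooth is still at the right of the hub (left panel, (210,98) against hub (136,98)), so the finger slipped past without a click. I'll retry 3 mm deeper, checking the force partway.

send_rows([
  [-0.4,-0.08,0],
  [-0.165,0.835,0],
  [-0.165,0.835,0],
  [0,0,0],
  [0.46,0.09,0],
  [0,0,0],
  [0.033,-0.167,0],
  [0.033,-0.167,0],
  [0.033,-0.167,0],
  [0.033,-0.167,0],
], turn=[0,0,0,0,0,0,0,0,0,0])

```text
clock: 6.05
ee_pos: [499.6, 159.9, 45.7]
eef_rot: [[0.981, 0.193, 0.0], [0.193, -0.981, -0.001], [0.0, 0.001, -1.0]]
ft_force: [-0.8, -0.2, 0.7]
gripper_width: 0.007
grasp_force: 0.0
```

send_rows([
  [0.033,-0.167,0],
], turn=[0])

```text
clock: 6.18
ee_pos: [501.3, 151.8, 45.8]
eef_rot: [[0.981, 0.193, 0.0], [0.193, -0.981, -0.0], [0.0, 0.0, -1.0]]
ft_force: [0.7, 0.3, -0.2]
gripper_width: 0.005
grasp_force: 0.0
```

```bash
python3 - <<'E'
from h import *
w=ctrl.read_camera('wrist')
a=w['color'][:,:,::-1][60:400,120:540]
cv2.imwrite('pics/b3.png',cv2.resize(a,(741,600)))
o=ctrl.get_obs();print(o['ee_pos'],o['ft_force'])
E
```

```text
[501.68127854 150.3187649   45.62436656] [ 0.62624903 -0.86572372 -0.33315414]
```

View pics/b3.png

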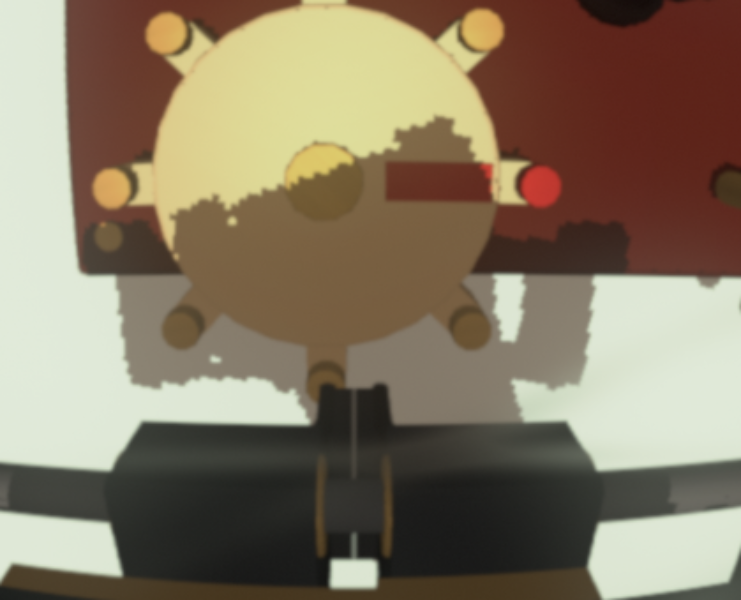

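The fingertip (centre ~(353,400)) sits just in front of the tooth at (325,378) without touching it, so the wheel axis is farther off than I estimated. I'll re-measure it from the wrist and scene cameras.

```bash
python3 - <<'E'
from h import *
w=snap('wrist','w3');K=w['camera_matrix'];T=w['pose']
def fe(u,v,z):
    a=np.array([(u-K[0,2])/K[0,0],(v-K[1,2])/K[1,1]]);t=np.hypot(*a)
    r=T[:3,:3]@np.r_[a/t*np.sin(t),np.cos(t)];return T[:3,3]+r*(z-T[2,3])/r[2]
f=lambda x,y:(120+x/1.764,60+y/1.764)
for n,p,z in [('hub',(324,182),60),('front',(325,375),64),('red',(541,187),64),('left',(111,188),64),('discbottom',(324,347),58),('fingertip',(353,386),46)]:
    u,v=f(*p);print(n,fe(u,v,z),w['depth'][int(v),int(u)])
print(T)
for n in ('t0','s0'):
    d=np.load(f'pics/{n}.npz');P=pts(d);print(n,'hub' ,P[241,217] if n=='t0' else P[311,384], P[226,306] if n=='t0' else P[256,310], 'front tooth',P[267,220] if n=='t0' else 0, np.median(P[360:400,250:330].reshape(-1,3),0) if n=='t0' else np.median(P[330:380,100:200].reshape(-1,3),0))
E
```

```text
hub [563.11265078 170.52279895  60.        ] 174.80339
front [508.46411424 160.04702822  64.        ] 190.67899
red [574.63098602 111.6705101   64.        ] 173.03215
left [551.91712488 229.65826028  64.        ] 172.83794
discbottom [514.74469783 161.72304866  58.        ] 194.74344
fingertip [498.58810201 149.76549707  46.        ] 261.1358
[[ 1.92061521e-01 -9.35545085e-01 -2.96424975e-01  5.84807253e+02]
 [-9.81382820e-01 -1.82978958e-01 -5.83648958e-02  1.66674696e+02]
 [ 3.63458449e-04  3.02116028e-01 -9.53271091e-01  2.40210711e+02]
 [ 0.00000000e+00  0.00000000e+00  0.00000000e+00  1.00000000e+00]]
t0 hub [561.22743046 169.55881136  62.44260169] [599.46348091 -23.92408413  62.73903968] front tooth [504.57039906 159.50239415  64.57537098] [263.45290931   3.71707596   0.52460465]
s0 hub [559.96313621 173.53388893  62.87334864] [598.32103702 -24.73294211  61.12416577] front tooth 0 [962.46971729  -7.10106538   2.42529041]
```

The axis holds at about (562,170), so the fingertip is narrower than I assumed and its inner edge only reaches ~-66. I'll go 9 mm deeper and watch the force.

send_rows([
  [-0.4,-0.08,0],
  [-0.12,0.61,0],
  [0,0,0],
  [0.3,0.06,0],
  [0.27,0.05,0],
  [0,0,0],
], turn=[0,0,0,0,0,0])

```text
clock: 7.02
ee_pos: [505.3, 184.3, 45.5]
eef_rot: [[0.981, 0.192, -0.0], [0.192, -0.981, 0.001], [0.0, -0.001, -1.0]]
ft_force: [1.0, -0.3, -0.6]
gripper_width: 0.005
grasp_force: 0.0
```

send_rows([
  [0.033,-0.167,0],
  [0.02,-0.1,0],
], turn=[0,0])

```text
clock: 7.28
ee_pos: [506.2, 170.0, 45.5]
eef_rot: [[0.981, 0.193, -0.001], [0.193, -0.981, -0.001], [-0.001, 0.001, -1.0]]
ft_force: [0.2, -0.5, -0.4]
gripper_width: 0.009
grasp_force: 0.0
```

send_rows([
  [0.033,-0.167,0],
], turn=[0])

```text
clock: 7.4
ee_pos: [507.9, 162.2, 45.7]
eef_rot: [[0.981, 0.194, -0.0], [0.194, -0.981, -0.0], [-0.0, 0.0, -1.0]]
ft_force: [0.2, -0.4, 0.1]
gripper_width: 0.002
grasp_force: 0.0
```

send_rows([
  [0.033,-0.167,0],
], turn=[0])

```text
clock: 7.52
ee_pos: [509.7, 153.6, 45.7]
eef_rot: [[0.981, 0.193, 0.0], [0.193, -0.981, -0.001], [0.0, 0.001, -1.0]]
ft_force: [-1.0, -0.0, -0.8]
gripper_width: 0.0
grasp_force: 0.0
```

```bash
python3 - <<'E'
from h import *
w=snap('wrist','w4');s=snap('scene','s4')
a=w['color'][:,:,::-1][60:400,120:540]
b=s['color'][230:400,330:490,::-1]
cv2.imwrite('pics/b4.png',np.hstack([cv2.resize(a,(480,400)),cv2.resize(b,(320,400))]))
o=ctrl.get_obs();print(o['ee_pos'],o['ft_force'])
E
```

```text
[510.01379371 152.75406158  45.65745523] [ 0.45511763 -0.65143549  0.44720486]
```

View pics/b4.png

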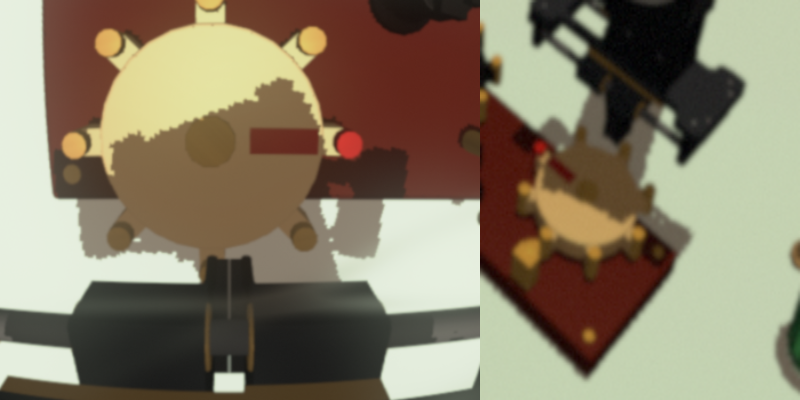

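The finger now overlaps the tooth in the wrist view (tip ~(229,262), tooth ~(208,268)) with no force, so it may be passing above it. I'll measure the real fingertip in 3D from depth.

```bash
python3 - <<'E'
from h import *
w=np.load('pics/w4.npz');K=w['camera_matrix'];T=w['pose'];z=w['depth']
for v in range(270,312,3):
    for u in (312,330):
        a=np.array([(u-K[0,2])/K[0,0],(v-K[1,2])/K[1,1]]);t=np.hypot(*a);r=np.r_[a/t*np.sin(t),np.cos(t)]
        print(u,v,(T[:3,:3]@(r*z[v,u]/r[2])+T[:3,3]).round(0),end=' ')
    print()
s=np.load('pics/s4.npz');P=pts(s)
# scene: finger tip crop (617,140)-> 
u=int(330+(617-480)/2);v0=int(230+140/400*170)
for v in range(v0-14,v0+5,2): print(u,v,P[v,u].round(0))
E
```

```text
312 270 [516. 159.  58.] 330 270 [495. 144.   2.] 
312 273 [514. 159.  57.] 330 273 [492. 143.   0.] 
312 276 [512. 159.  57.] 330 276 [490. 143.   1.] 
312 279 [510. 158.  56.] 330 279 [488. 142.   1.] 
312 282 [520. 160.  82.] 330 282 [521. 151.  81.] 
312 285 [520. 159.  84.] 330 285 [521. 151.  84.] 
312 288 [519. 159.  87.] 330 288 [521. 151.  86.] 
312 291 [519. 159.  89.] 330 291 [521. 151.  91.] 
312 294 [519. 159.  93.] 330 294 [521. 151.  93.] 
312 297 [520. 159.  97.] 330 297 [522. 152.  98.] 
312 300 [520. 159.  99.] 330 300 [521. 151.  98.] 
312 303 [593. 170. 240.] 330 303 [521. 152. 102.] 
312 306 [520. 159. 105.] 330 306 [521. 152. 105.] 
312 309 [520. 159. 108.] 330 309 [522. 152. 108.] 
398 275 [544. 175. 161.]
398 277 [544. 176. 157.]
398 279 [519. 157. 115.]
398 281 [518. 156. 107.]
398 283 [519. 159. 104.]
398 285 [520. 161. 101.]
398 287 [517. 159.  92.]
398 289 [521. 163.  92.]
398 291 [519. 163.  84.]
398 293 [471. 125.   3.]
```

Both cameras put the shut fingertip at z≈81 and its inner face at TCP+10. It is about 35 mm higher than the reported TCP, so it has been passing over the teeth. I'll back off, lower 30 mm in free air, then go in.

send_rows([
  [-0.63,-0.12,0],
  [-0.14,0.73,0],
  [0,0,-0.3],
  [0,0,-0.3],
  [0,0,0],
], turn=[0,0,0,0,0])

```text
clock: 8.25
ee_pos: [470.0, 183.7, 13.9]
eef_rot: [[0.981, 0.193, -0.004], [0.193, -0.981, -0.001], [-0.004, 0.0, -1.0]]
ft_force: [-0.5, 1.0, 0.2]
gripper_width: 0.004
grasp_force: 0.0
```

```bash
cat > tip.py <<'E'
from h import *
def tip():
    w=ctrl.read_camera('wrist');K=w['camera_matrix'];T=w['pose'];z=w['depth']
    v,u=np.mgrid[:480,:640];x=(u-K[0,2])/K[0,0];y=(v-K[1,2])/K[1,1];t=np.hypot(x,y)+1e-9
    r=np.stack([x/t*np.sin(t),y/t*np.sin(t),np.cos(t)],-1);P=(r*(z/r[...,2])[...,None])@T[:3,:3].T+T[:3,3]
    o=ctrl.get_obs();q=(P-o['ee_pos'])@o['eef_rot']
    m=(z>0)&(abs(q[...,0])<13)&(abs(q[...,1])<25)&(q[...,2]>-80)&(q[...,2]<0)&(P[...,2]>20)
    print(o['ee_pos'].round(1),o['ft_force'].round(1))
    for a in range(-70,0,5):
        k=m&(q[...,2]>=a)&(q[...,2]<a+5)
        if k.sum()>5: print(a,k.sum(),np.percentile(q[k],[3,97],axis=0).round(0).tolist())
    return w
E
python3 -c "
from tip import *
tip()"
```

```text
[470.6 184.1  14.7] [0.6 1.2 0.4]
-70 222 [[10.0, -7.0, -70.0], [12.0, 7.0, -65.0]]
-65 184 [[10.0, -7.0, -65.0], [12.0, 7.0, -60.0]]
-60 280 [[0.0, -7.0, -60.0], [12.0, 8.0, -55.0]]
-55 262 [[2.0, -8.0, -55.0], [12.0, 9.0, -50.0]]
-50 205 [[10.0, -8.0, -50.0], [12.0, 9.0, -45.0]]
-45 189 [[10.0, -8.0, -45.0], [12.0, 9.0, -40.0]]
-40 194 [[10.0, -8.0, -40.0], [12.0, 9.0, -35.0]]
-35 109 [[10.0, -7.0, -35.0], [12.0, 9.0, -31.0]]
```

Confirmed: the tip is ~33 mm above TCP (now z≈48), half-widths ~10 × 8.5 mm. Now the real sweep.

send_rows([
  [0.41,0.08,0],
  [0,0,0],
  [0.033,-0.167,0],
  [0.033,-0.167,0],
  [0.033,-0.167,0],
  [0.033,-0.167,0],
], turn=[0,0,0,0,0,0])

```text
clock: 9.05
ee_pos: [498.4, 155.7, 15.8]
eef_rot: [[0.981, 0.194, 0.001], [0.194, -0.981, 0.001], [0.001, -0.001, -1.0]]
ft_force: [0.8, 2.1, -0.9]
gripper_width: 0.006
grasp_force: 0.8
```

send_rows([
  [0.033,-0.167,0],
  [0.033,-0.167,0],
  [0.033,-0.167,0],
  [0.033,-0.167,0],
  [0.033,-0.167,0],
  [0.033,-0.167,0],
], turn=[0,0,0,0,0,0])

```text
clock: 9.8
ee_pos: [508.3, 104.8, 15.7]
eef_rot: [[0.981, 0.194, -0.0], [0.194, -0.981, -0.0], [-0.0, 0.0, -1.0]]
ft_force: [0.2, 0.5, 0.6]
gripper_width: 0.005
grasp_force: 0.0
```

```bash
cat > ang.py <<'E'
from h import *
def ang():
    d=ctrl.read_camera('top');s=ctrl.read_camera('scene')
    for n,d in (('top',d),('scene',s)):
        P=pts(d);c=d['color'].astype(int);m=(c[...,0]>1.9*c[...,1]+10)&(c[...,0]>1.9*c[...,2]+10)&(c[...,0]>60)&(P[...,2]>50)&(P[...,2]<72)
        for w,ax in (('maple',(562,170)),('ebony',(600,-24))):
            r=P[...,:2]-np.array(ax);x=r@[.981,.194];y=r@[-.194,.981];h=np.hypot(x,y)
            k=m&(h>20)&(h<68);a=np.degrees(np.arctan2(y[k],x[k]))
            print(n,w,k.sum(),np.median(a).round(1) if k.any() else None,'deg from pointer')
    o=ctrl.get_obs();print(o['clock'],o['ee_pos'].round(1),o['ft_force'].round(1))
E
python3 -c "
from ang import *
ang()"
```

```text
top maple 0 None deg from pointer
top ebony 90 -87.7 deg from pointer
scene maple 94 -41.8 deg from pointer
scene ebony 100 -90.5 deg from pointer
9.9 [508.4 104.1  15.6] [0.2 0.2 0. ]
```

One click made (maple is at -42°). Repeat.

send_rows([
  [-0.41,-0.08,0],
  [-0.165,0.835,0],
  [-0.165,0.835,0],
  [0,0,0],
  [0.39,0.077,0],
  [0,0,0],
  [0.033,-0.167,0],
  [0.033,-0.167,0],
  [0.033,-0.167,0],
  [0.033,-0.167,0],
  [0.033,-0.167,0],
  [0.033,-0.167,0],
], turn=[0,0,0,0,0,0,0,0,0,0,0,0])

```text
clock: 11.4
ee_pos: [500.9, 137.2, 15.8]
eef_rot: [[0.981, 0.193, 0.0], [0.193, -0.981, -0.001], [-0.0, 0.001, -1.0]]
ft_force: [-0.4, 0.4, -0.5]
gripper_width: 0.002
grasp_force: 0.2
```

send_rows([
  [0.033,-0.167,0],
  [0.033,-0.167,0],
  [0.033,-0.167,0],
  [0.033,-0.167,0],
  [-0.41,-0.08,0],
  [0,0,0],
], turn=[0,0,0,0,0,0])

```text
clock: 12.15
ee_pos: [485.7, 100.6, 15.4]
eef_rot: [[0.981, 0.194, -0.001], [0.194, -0.981, -0.001], [-0.001, 0.001, -1.0]]
ft_force: [0.3, -0.2, 0.5]
gripper_width: 0.009
grasp_force: 0.0
```

```bash
python3 -c "
from ang import *
ang()"
```

```text
top maple 75 2.0 deg from pointer
top ebony 90 -87.9 deg from pointer
scene maple 103 3.5 deg from pointer
scene ebony 100 -89.8 deg from pointer
12.25 [487.4 101.2  15.9] [0.1 0.4 0.5]
```

Maple is set at its pointer. Now move along to ebony and sweep.

send_rows([
  [0.143,-0.743,0],
  [0.143,-0.743,0],
  [0.143,-0.743,0],
  [0,0,0],
], turn=[0,0,0,0])

```text
clock: 12.75
ee_pos: [509.5, -13.8, 15.7]
eef_rot: [[0.982, 0.188, 0.001], [0.188, -0.982, -0.001], [0.001, 0.001, -1.0]]
ft_force: [-0.1, 1.0, -0.8]
gripper_width: 0.011
grasp_force: 0.0
```

send_rows([
  [0.4,0.08,0],
  [0,0,0],
  [0.033,-0.167,0],
  [0.033,-0.167,0],
  [0.033,-0.167,0],
  [0.033,-0.167,0],
  [0.033,-0.167,0],
  [0.033,-0.167,0],
  [0.033,-0.167,0],
  [0.033,-0.167,0],
  [0.033,-0.167,0],
  [0.033,-0.167,0],
], turn=[0,0,0,0,0,0,0,0,0,0,0,0])

```text
clock: 14.25
ee_pos: [544.8, -90.3, 15.7]
eef_rot: [[0.981, 0.194, 0.0], [0.194, -0.981, -0.0], [0.0, 0.0, -1.0]]
ft_force: [-0.4, 0.2, -0.0]
gripper_width: 0.005
grasp_force: 0.0
```

```bash
python3 -c "
from ang import *
ang()"
```

```text
top maple 81 1.9 deg from pointer
top ebony 64 -43.8 deg from pointer
scene maple 102 3.5 deg from pointer
scene ebony 117 -44.0 deg from pointer
14.35 [544.8 -91.1  15.6] [0.2 0.3 0.4]
```

send_rows([
  [-0.41,-0.08,0],
  [-0.165,0.835,0],
  [-0.165,0.835,0],
  [0,0,0],
  [0.41,0.08,0],
  [0,0,0],
  [0.033,-0.167,0],
  [0.033,-0.167,0],
  [0.033,-0.167,0],
  [0.033,-0.167,0],
  [0.033,-0.167,0],
  [0.033,-0.167,0],
], turn=[0,0,0,0,0,0,0,0,0,0,0,0])

```text
clock: 15.85
ee_pos: [538.3, -57.7, 15.8]
eef_rot: [[0.981, 0.193, 0.0], [0.193, -0.981, -0.001], [0.0, 0.001, -1.0]]
ft_force: [-0.3, -0.2, 0.0]
gripper_width: 0.001
grasp_force: 0.2
```

send_rows([
  [0.033,-0.167,0],
  [0.033,-0.167,0],
  [0.033,-0.167,0],
  [0.033,-0.167,0],
  [-0.8,-0.16,0],
  [0,0,0.8],
  [0,0,0.8],
  [0,0,0.8],
  [0,0,0],
], turn=[0,0,0,0,0,0,0,0,0])

```text
clock: 16.98
ee_pos: [507.2, -98.3, 139.1]
eef_rot: [[0.981, 0.194, 0.006], [0.194, -0.981, -0.003], [0.006, 0.004, -1.0]]
ft_force: [-0.5, -0.7, -0.4]
gripper_width: 0.005
grasp_force: 0.0
```

```bash
python3 -c "
from ang import *
ang();d=snap('scene','sf')"
```

```text
top maple 80 1.5 deg from pointer
top ebony 94 -1.2 deg from pointer
scene maple 100 3.5 deg from pointer
scene ebony 128 -0.2 deg from pointer
17.075 [504.6 -98.  135.7] [ 1.4  0.4 -0.5]
```

View pics/sf.png

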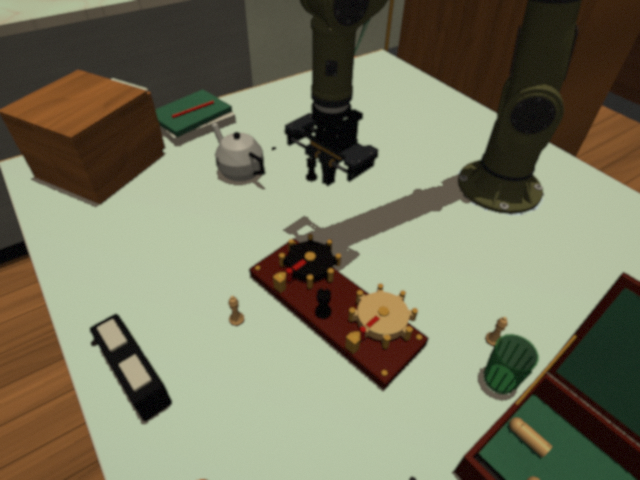

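Both red stripes point at their brass pointers, at about (283,273) and (357,335). The pieces, teapot and tumbler stand where they were, and the arm is clear.

```bash
python3 -c "
from plant import ctrl
print(ctrl.sign_off())"
```

```text
the job is handed in; nothing more can be done
None
```

Both wheels were turned two clicks counter-clockwise, maple first. Each red tooth now rests at its brass pointer, nothing else was moved, the finger is clear, and the job was handed in at about 17 s of the 48 s limit.

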